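# Clear the stuck plug from a pipe coupling

### The arm

A 6-joint arm with a two-finger parallel gripper is mounted at the origin on the work surface. World frame = base frame: x ahead of the robot, y to its left, z up, the work surface at z = 0. Lengths are in m, angles in rad, forces in N, time in s.
With the tool pointing down it reaches from about 0.25 to 0.725 m from the base axis. Payload 4 kg.
Tool frame: the origin (TCP) lies at the very end of the fingers, on their centre line; the grasp point (between the pads) lies 19 mm behind it; y points along the fingers, z is the direction in which the jaws open and shut, and the axes are right-handed (so a half turn about y gives the same grasp; the last joint's range is limited). The gripper opens to 85 mm and grips with 20 to 120 N. Pads are 22 mm wide; open, the fingers measure 114 mm over their backs; the gripper's body (76 mm by 85 mm) begins 54 mm behind the grasp point. The pads swing forward as they close: fully open they stand 13 mm farther back than shut.
Start: joints at [0, 0.241, 0.005, 1.335, 0, 1.571], TCP at [0.5, -0, 0.231] pointing down, gripper open.
Joint ranges: [-2.72, 2.72], [-1.05, 1.87], [-1.09, 1.28], [-1.99, 2.15], [-1.42, 1.44], [-3.14, 3.14]. Speed limits (rad/s): [2.79, 2.79, 3.14, 3.14, 3.14, 3.14].

### API

Orientations are given as a unit quaternion [x, y, z, w].
In Python, from workcell import bot gives the robot as it stands. The module is installed in compiled form; this text tells all that it offers.
- The arm moves only by the tool move_arm, never from a script. Its argument "increments" is a list of rows, each an object with "grip": the closure, from 0 (fully open) to 1 (shut); "linear": the shift along the tool's x, y, z scaled (see below), a list of three; "twist": the turn about the tool's y scaled (see below). A call has exactly 5 rows; each row shifts and turns the pose as measured when the row begins, along the tool's axes as they then stand; what a row does not reach is not made up. The controller multiplies each number of a shift by 0.2 m and each number of a turn by 2 rad. A row lasts 1/10 s, in which the tool goes at most 50 mm and 8.59 degrees, less where a joint would pass 70% of its speed; a pose out of reach is approached as far as the arm can. A call with a number of a shift or a turn outside -1 to 1 is refused whole. A call with a gripper value outside its range is refused whole. The fingers move at their own pace and stop on an object; the grip force is fixed at half the most. Time passes only in rows, so rows that do not move let the fingers close, or fill a call up. It gives the time, the measured TCP pose, the force and the opening at its end, in the units of the state.
- bot.get_obs(): the state, without advancing time (a new reading comes with each control period).
- bot.camera(name): name is "scene" or "side" or "wrist"; returns (picture, depth): 480x640x3 uint8, blue, green, red; 480x640 float32, m along the optical axis (not along the pixel's ray), 0 where there is no reading.
- bot.camera_params(name): a dict with "camera_matrix" (3x3 intrinsics, pixels), "rvec" (rotation vector, rad) and "tvec" (3), from world to camera coordinates, as OpenCV has them; the wrist camera has in their place "T_tool_cam" (4x4, takes a point from camera to tool coordinates, whose origin is the TCP and whose axes are the tool frame's). Camera axes: x right, y down, z forward; pixel columns grow to the right and rows downward; lengths in m; the calibration is good to about 2 mm. A picture is of the moment at which its call begins: read the wrist's pose just before it. camera_params takes no time and is no camera call.
- bot.job_done(): hands the job in, once; it reports no verdict.
The state is a dict: "clock": time; "joint_pos": joint angles; "joint_vel": joint speeds; "tau": joint torques, N m; "eef_pos": TCP position; "tool_rot": TCP orientation; "ft_force": force on the tool from outside, world axes, zero at the start; "ft_torque": the same for the moment, N m; "grip_width": finger opening in m.
Only numpy, scipy, OpenCV 4.12 (cv2) and the standard library are available. Lean on these libraries where they do the work, as an engineer would, in place of code of your own. Each camera call takes 0.05 s, during which the arm holds its last target. There are 200 camera calls.

### The job

A black plug is stuck in the slotted steel pipe on the plywood jig. Pick up the long thin wooden stick, push the plug with it out of the far end of the pipe so that it drops into the blue tray there, then draw the stick out and lay it flat on the bench.

Things in the scene. Friction and masses are not known exactly. Their poses are not given: they have to be found in the camera images.
- push_stick: Long thin stick of pale wood, 240 mm long, 18 x 18 mm square section, about 60 g, lying flat on the bench with finger room beside its middle. Origin at its centre (9 mm above the bench), x along its length; both ends alike. Two offcuts of the same wood near it are not for the job: one too short (90 x 18 x 18 mm), one too thick (150 x 40 x 40 mm).
- pipe_mouth (a point): Centre of the entry mouth of the steel pipe, the end away from the tray. x points level along the bore towards the tray, z up. Pipe fixed on a plywood jig, axis 75 mm above the bench, 70 mm long (far mouth at x = 70 mm), 60 mm outside, 50 mm inside, a 13 mm slot along its top with a spring leaf that may dip 4 mm into the bore. Jig base, 15 mm high, reaches 10 mm before the mouth; all there above 45 mm is free.
- plug: Black plastic plug, a cylinder 48 mm in diameter and 30 mm long, 60 g, wedged in the pipe. Origin at its centre, x along its axis (along the pipe). At the start its centre is 23 to 47 mm from the entry mouth. It takes roughly 3 to 6 N to slide it along; once pushed past the far mouth it drops freely.
- tray: Shallow open blue plastic tray fixed to the bench under the far end of the pipe, 150 mm (its x, along the pipe) x 120 mm x 40 mm high, walls and floor 4 mm thick. Origin at the centre of its underside. Its nearer wall stands about 10 mm back under the pipe's far mouth; the pipe's underside is 45 mm above the bench.
Not all that is in view belongs to the job. Leave any red or turquoise look-alike of the part that bears pipe_mouth alone.

How it is judged:
By the outcome, as a careful person would: the job done as asked, in the order asked, and still so for the second after the job is handed in, with the robot touching nothing.
It also fails if it takes over 53 s, if anything falls off the work surface, if the arm or the gripper's body presses on something with over 40 N, if the wrist force passes 120 N, or if a joint passes its speed limit or range.

## Working session

There is one attempt and no reset: what is moved stays moved. The work goes in short steps, Python scripts to look and compute and a tool call to move; the robot and the scene stay as the last step left them, time stands still between calls to the robot, and variables do not carry over. Pictures are saved under pics/ and viewed, about 8 in all and at most 12, crops included, and the job is handed in when it is done.

Besides the shell and the picture viewer there is one more tool, called as name(argument=value, ...) on one line, values as JSON. move_arm: Moves the arm, as the interface text tells. Its arguments: {"type":"object","properties":{"increments":{"type":"array"}},"required":["increments"]}

```bash
mkdir -p pics; cat > h.py <<'E'
import numpy as np, cv2
from workcell import bot
from scipy.spatial.transform import Rotation as R
def world(name,depth,obs=None):
    p=bot.camera_params(name);K=np.array(p["camera_matrix"])
    v,u=np.mgrid[0:480,0:640]
    c=np.stack([(u-K[0,2])/K[0,0]*depth,(v-K[1,2])/K[1,1]*depth,depth],-1)
    if name=="wrist":
        T=np.array(p["T_tool_cam"]); c=c@T[:3,:3].T+T[:3,3]
        return c@R.from_quat(obs["tool_rot"]).as_matrix().T+obs["eef_pos"]
    Rm=cv2.Rodrigues(np.array(p["rvec"],float))[0]
    return (c-np.array(p["tvec"]).ravel())@Rm
def st(o):
    print("t",round(o["clock"],2),"pos",np.round(o["eef_pos"],4),"q",np.round(o["tool_rot"],3),"F",np.round(o["ft_force"],1),"w",round(float(o["grip_width"]),4),"j",np.round(o["joint_pos"],2))
    print(np.round(R.from_quat(o["tool_rot"]).as_matrix(),3).tolist())
E
python3 - <<'E'
from h import *
o=bot.get_obs(); st(o)
for n in("scene","side"):
    im,d=bot.camera(n); cv2.imwrite(f"pics/{n}0.png",im); np.save(f"{n}0.npy",world(n,d)); np.save(f"{n}0im.npy",im); np.save(f"{n}0d.npy",d)
    print(n,(-cv2.Rodrigues(np.array(bot.camera_params(n)["rvec"],float))[0].T@np.array(bot.camera_params(n)["tvec"]).ravel()).round(3))
print(bot.camera_params("wrist"))
E
```

```text
t 0.0 pos [0.4993 0.     0.2304] q [ 0.501 -0.501  0.499 -0.499] F [0.8 0.2 0.3] w 0.0853 j [ 0.    0.24  0.    1.34 -0.    1.57]
[[0.0, -0.002, 1.0], [-1.0, -0.0, 0.0], [0.0, -1.0, -0.002]]
scene [0.821 0.533 0.826]
side [ 0.376 -0.91   0.749]
{'camera_matrix': array([[391.11294846,   0.        , 322.27141063],
       [  0.        , 391.11294846, 240.19042385],
       [  0.        ,   0.        ,   1.        ]]), 'T_tool_cam': array([[-1.45484339e-03,  9.50770993e-01,  3.09890952e-01,
        -7.97573622e-02],
       [ 4.64033790e-04, -3.09890605e-01,  9.50772106e-01,
        -1.43319827e-01],
       [ 9.99998834e-01,  1.52702438e-03,  9.65243078e-06,
         7.14010100e-05],
       [ 0.00000000e+00,  0.00000000e+00,  0.00000000e+00,
         1.00000000e+00]])}
```

View pics/scene0.png

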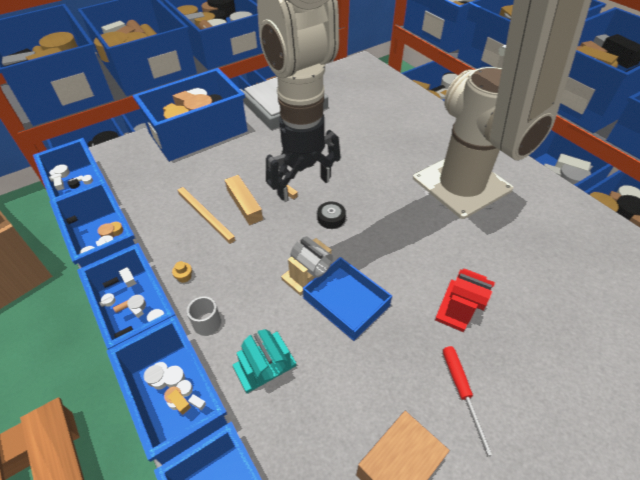

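View pics/side0.png

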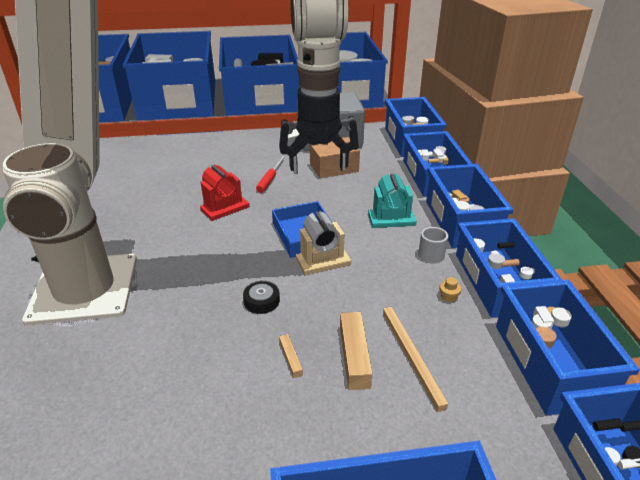

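Scene: the stick runs from (180,190) to (232,240), with the thick offcut at (243,198) and the pipe at (312,258) with the tray at (347,297). Side: the stick runs from (387,310) to (443,407), and the pipe mouth at (322,232) faces this camera. A wheel is at (262,296). I'll measure these next.

```bash
python3 - <<'E'
from h import *
for n,seed in(("side",[(415,358),(355,350),(290,355)]),("scene",[(206,215),(243,190)])):
    im=np.load(n+"0im.npy");W=np.load(n+"0.npy");hsv=cv2.cvtColor(im,cv2.COLOR_BGR2HSV)
    m=((hsv[...,0]>10)&(hsv[...,0]<28)&(hsv[...,1]>70)&(hsv[...,2]>80)).astype(np.uint8)
    k,l,s,c=cv2.connectedComponentsWithStats(m)
    for u,v in seed:
        i=l[v,u]; 
        if i==0: print(n,u,v,"none",hsv[v,u]);continue
        P=W[(l==i)]; zt=np.percentile(P[:,2],90); P=P[P[:,2]>zt-.004]
        (cx,cy),wh,a=cv2.minAreaRect((P[:,:2]*1000).astype(np.float32))
        b=cv2.boxPoints(((cx,cy),wh,a))
        print(n,(u,v),"z",zt.round(4),"c",round(cx,1),round(cy,1),"wh",np.round(wh,1),"box",b.round(0).tolist())
    # tray
    t=((hsv[...,0]>100)&(hsv[...,0]<125)&(hsv[...,1]>120)).astype(np.uint8)
    k,l,s,c=cv2.connectedComponentsWithStats(t)
    seedt=(347,297) if n=="scene" else (288,215)
    P=W[l==l[seedt[1],seedt[0]]]; print("tray mask",len(P),P[:,2].min().round(3),P[:,2].max().round(3))
    r=P[(P[:,2]>.033)&(P[:,2]<.046)]
    print(n,"tray rim",cv2.minAreaRect((r[:,:2]*1000).astype(np.float32)))
    # pipe: all points high near
    cen=P[:,:2].mean(0)
    q=(np.hypot(*(W[...,:2]-cen).transpose(2,0,1))<.2)&(W[...,2]>.06)&(W[...,2]<.12)&(hsv[...,1]<60)
    k,l,s,c=cv2.connectedComponentsWithStats(q.astype(np.uint8))
    for i in range(1,k):
        if s[i,4]>60:
            p=W[l==i]; print("grey",s[i],p.mean(0).round(3),p.max(0).round(3),cv2.minAreaRect((p[:,:2]*1000).astype(np.float32)))
s=cv2.imread("pics/side0.png")[180:290,250:400]; a=cv2.resize(s,None,fx=4,fy=4,interpolation=2); cv2.imwrite("pics/c1.png",a)
E
```

```text
side (415, 358) z 0.0192 c 547.6 -552.6 wh [784.9 116.9] box [[376.0, -910.0], [488.0, -945.0], [719.0, -195.0], [607.0, -160.0]]
side (355, 350) z 0.0412 c 472.5 -551.9 wh [740.3  55.2] box [[376.0, -910.0], [430.0, -921.0], [569.0, -193.0], [515.0, -183.0]]
side (290, 355) z 0.0193 c 402.9 -559.6 wh [702.8  34.7] box [[376.0, -910.0], [411.0, -911.0], [430.0, -209.0], [395.0, -208.0]]
tray mask 1349 -0.003 0.749
side tray rim ((480.9915771484375, 128.62423706054688), (120.14259338378906, 155.01556396484375), 12.067357063293457)
grey [300 211  40  37 808] [0.505 0.021 0.089] [0.544 0.068 0.11 ] ((503.2786560058594, 30.08475685119629), (78.2049789428711, 74.19813537597656), 12.658117294311523)
scene (206, 215) z 0.0187 c 695.3 73.6 wh [948.7  88.8] box [[569.0, -386.0], [657.0, -401.0], [821.0, 533.0], [734.0, 548.0]]
scene (243, 190) z 0.0407 c 647.8 105.1 wh [920.9  69.7] box [[474.0, -323.0], [541.0, -344.0], [821.0, 533.0], [755.0, 554.0]]
tray mask 4021 -0.003 0.826
scene tray rim ((484.51910400390625, 129.7499237060547), (122.3543701171875, 150.76998901367188), 11.883098602294922)
grey [290 236  42  41 849] [0.517 0.038 0.094] [0.547 0.073 0.11 ] ((506.2207336425781, 31.59496307373047), (70.81416320800781, 71.35462951660156), 11.037468910217285)
```

View pics/c1.png

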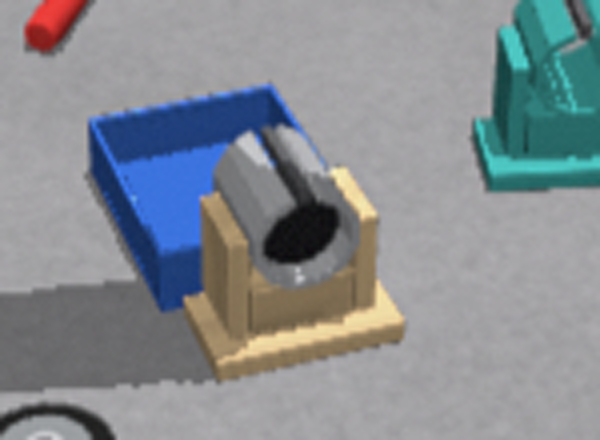

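The crop shows the dark mouth of the pipe facing the robot's right side, with the slot on top. The stick boxes were spoiled by zero-depth pixels, so I'll filter those out and refine the pipe.

```bash
python3 - <<'E'
from h import *
from scipy.optimize import least_squares
PP=[]
for n,seed in(("side",[(415,358),(355,350),(290,355)]),("scene",[(206,215),(243,190)])):
    im=np.load(n+"0im.npy");W=np.load(n+"0.npy");D=np.load(n+"0d.npy");hsv=cv2.cvtColor(im,cv2.COLOR_BGR2HSV)
    ok=D>0.2
    m=((hsv[...,0]>10)&(hsv[...,0]<28)&(hsv[...,1]>70)&(hsv[...,2]>80)&ok).astype(np.uint8)
    k,l,s,c=cv2.connectedComponentsWithStats(m)
    for u,v in seed:
        P=W[l==l[v,u]]; zt=np.median(P[P[:,2]>.012][:,2]); P=P[abs(P[:,2]-zt)<.004]
        r=cv2.minAreaRect((P[:,:2]*1000).astype(np.float32))
        print(n,(u,v),"z",zt.round(4),"n",len(P),np.round(r[0],1),np.round(r[1],1),round(r[2],2))
    q=(np.hypot(W[...,0]-.505,W[...,1]-.031)<.055)&(W[...,2]>.075)&(W[...,2]<.112)&(hsv[...,1]<60)&ok
    P=W[q]
    for az in (102,):
        a=np.array([np.cos(np.radians(az)),np.sin(np.radians(az))]);b=np.array([a[1],-a[0]])
        s=P[:,:2]@a;
        # outer surface: cylinder fit, r=30
        f=lambda p:np.hypot((P[:,:2]@np.array([np.sin(p[2]),-np.cos(p[2])]))-p[0],P[:,2]-p[1])-.030
        z=least_squares(f,[np.array([.505,.031])@b,.075,np.radians(az)],loss="soft_l1",f_scale=.001)
        az=z.x[2];a=np.array([np.cos(az),np.sin(az)]);b=np.array([a[1],-a[0]]);s=P[:,:2]@a;g=abs(z.fun)<.003
        print(n,"cyl lat,z,az",z.x[:2].round(4),np.degrees(az).round(2),"s range",np.percentile(s[g],[0,1,99,100]).round(4),len(P))
        print(" mouth",(a*np.percentile(s[g],1)+b*z.x[0]).round(4))
    # any other tall points
E
```

```text
side (415, 358) z 0.0175 n 1080 [ 630.3 -282.4] [ 19.6 240.5] 8.52
side (355, 350) z 0.0393 n 1429 [ 527.2 -264.4] [151.3  40.3] 86.18
side (290, 355) z 0.0176 n 377 [ 411.3 -253.6] [17.9 92.5] 10.94
side cyl lat,z,az [0.5039 0.0745] 101.17 s range [-0.1057 -0.1038 -0.0321 -0.031 ] 655
 mouth [ 0.5145 -0.0042]
scene (206, 215) z 0.0169 n 500 [ 633.5 -281.3] [ 19.6 241.5] 8.58
scene (243, 190) z 0.0383 n 641 [ 530.6 -263.5] [152.7  40.9] 85.98
scene cyl lat,z,az [0.5064 0.0746] 101.52 s range [-0.1057 -0.1047 -0.0355 -0.0347] 781
 mouth [ 0.5171 -0.0014]
```

The stick centre is at about (0.632, -0.282), direction 98.5°. The pipe mouth is at about (0.5155, -0.003), axis about 101.5° and height 74.5 mm. All sizes match the ones given, so I'll start moving.

move_arm(increments=[{"grip": 0, "linear": [0.19, 0.07, 0.09], "twist": 0}, {"grip": 0, "linear": [0.19, 0.07, 0.09], "twist": 0}, {"grip": 0, "linear": [0.19, 0.07, 0.09], "twist": 0}, {"grip": 0, "linear": [0.19, 0.07, 0.09], "twist": 0}, {"grip": 0, "linear": [0.19, 0.07, 0.09], "twist": -0.074}])

```text
clock: 0.6
eef_pos: [0.5923, -0.1897, 0.159]
tool_rot: [-0.539, 0.458, -0.457, 0.54]
ft_force: [1.6, 0.3, 0.8]
grip_width: 0.0854
```

move_arm(increments=[{"grip": 0, "linear": [0.16, 0.06, 0.04], "twist": 0}, {"grip": 0, "linear": [0.16, 0.06, 0.04], "twist": 0}, {"grip": 0, "linear": [0.16, 0.06, 0.04], "twist": 0}, {"grip": 0, "linear": [0, 0, 0], "twist": 0}, {"grip": 0, "linear": [0, 0, 0], "twist": 0}])

```text
clock: 1.1
eef_pos: [0.6302, -0.289, 0.1116]
tool_rot: [0.539, -0.463, 0.454, -0.537]
ft_force: [-0.1, -0.3, 0.5]
grip_width: 0.0857
```

```bash
cat >> h.py <<'E'
def go(o,tgt,az):
    "scaled tool shifts to world target tgt and turn so that the stick (tool -x) points along az deg"
    M=R.from_quat(o["tool_rot"]).as_matrix(); d=M.T@(np.array(tgt)-o["eef_pos"])
    x=-M[:,0]; cur=np.degrees(np.arctan2(x[1],x[0]))
    print("tilt",M[2].round(4),"cur az",cur.round(2),"shift/0.2",(d/.2).round(3),"twist",(-np.radians(az-cur)/2).round(4))
E
python3 - <<'E'
from h import *
o=bot.get_obs(); st(o); im,d=bot.camera("wrist"); W=world("wrist",d,o); cv2.imwrite("pics/w1.png",im)
hsv=cv2.cvtColor(im,cv2.COLOR_BGR2HSV)
m=(hsv[...,0]>10)&(hsv[...,0]<28)&(hsv[...,1]>70)&(hsv[...,2]>80)&(d>.03)&(abs(W[...,2]-.018)<.006)
k,l,s,c=cv2.connectedComponentsWithStats(m.astype(np.uint8))
for i in range(1,k):
    if s[i,4]>800:
        P=W[l==i];print(s[i],np.median(P[:,2]).round(4),cv2.minAreaRect((P[:,:2]*1000).astype(np.float32)))
go(o,[.632,-.282,.06],98.5)
E
```

```text
t 1.1 pos [ 0.6302 -0.289   0.1116] q [ 0.539 -0.463  0.454 -0.537] F [-0.1 -0.3  0.5] w 0.0857 j [-0.43  0.71  0.43  1.31  0.    0.98]
[[0.158, -0.011, 0.987], [-0.987, 0.007, 0.158], [-0.008, -1.0, -0.01]]
[  314    23    33   370 10507] 0.0187 ((631.7044677734375, -281.7309875488281), (17.559717178344727, 240.6236572265625), 8.822019577026367)
tilt [-0.0082 -0.9999 -0.0099] cur az 99.1 shift/0.2 [-0.031  0.258  0.017] twist 0.0052
```

View pics/w1.png

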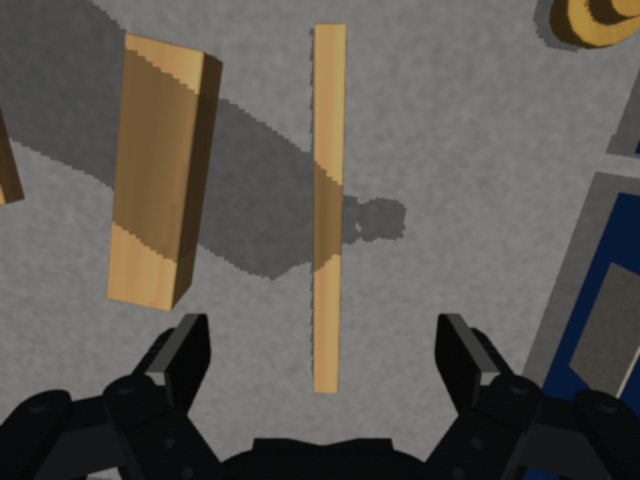

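The wrist view shows the stick upright between the fingers, columns 314-345, and clear of the thick block. It agrees with the earlier measurement at (0.6317, -0.2817), so I'll descend.

move_arm(increments=[{"grip": 0, "linear": [-0.035, 0.15, 0.016], "twist": 0}, {"grip": 0, "linear": [0, 0.15, 0], "twist": 0}, {"grip": 0, "linear": [0, 0.1, 0], "twist": 0}, {"grip": 0, "linear": [0, 0, 0], "twist": 0}, {"grip": 0, "linear": [0, 0, 0], "twist": 0}])

```text
clock: 1.65
eef_pos: [0.6324, -0.2757, 0.0351]
tool_rot: [0.54, -0.46, 0.454, -0.539]
ft_force: [0.5, -0.4, -0.2]
grip_width: 0.0851
```

```bash
python3 -c "
from h import *
o=bot.get_obs();st(o);go(o,[.6317,-.2815,.003],98.8)"
```

```text
t 1.65 pos [ 0.6324 -0.2757  0.0351] q [ 0.54  -0.46   0.454 -0.539] F [ 0.5 -0.4 -0.2] w 0.0851 j [-0.41  0.75  0.3   1.13  0.    0.99]
[[0.164, -0.006, 0.986], [-0.986, 0.005, 0.164], [-0.006, -1.0, -0.005]]
tilt [-0.0056 -1.     -0.0054] cur az 99.45 shift/0.2 [ 0.029  0.161 -0.007] twist 0.0057
```

move_arm(increments=[{"grip": 0, "linear": [0.027, 0.09, -0.007], "twist": 0.005}, {"grip": 0, "linear": [0, 0.07, 0], "twist": 0}, {"grip": 0, "linear": [0, 0, 0], "twist": 0}, {"grip": 0, "linear": [0, 0, 0], "twist": 0}, {"grip": 0, "linear": [0, 0, 0], "twist": 0}])

```text
clock: 2.15
eef_pos: [0.6361, -0.2805, 0.0108]
tool_rot: [-0.537, 0.458, -0.46, 0.539]
ft_force: [0.4, -0.9, 0.4]
grip_width: 0.0853
```

```bash
python3 -c "
from h import *
o=bot.get_obs();st(o);go(o,[.6317,-.2815,.003],98.8)"
```

```text
t 2.15 pos [ 0.6361 -0.2805  0.0108] q [-0.537  0.458 -0.46   0.539] F [ 0.4 -0.9  0.4] w 0.0853 j [-0.42  0.77  0.28  1.08  0.    1.  ]
[[0.157, 0.004, 0.988], [-0.988, 0.001, 0.157], [0.0, -1.0, 0.004]]
tilt [ 1.0e-04 -1.0e+00  4.2e-03] cur az 99.06 shift/0.2 [ 0.002  0.039 -0.023] twist 0.0022
```

move_arm(increments=[{"grip": 0, "linear": [0, 0.032, -0.02], "twist": 0}, {"grip": 0, "linear": [0, 0, 0], "twist": 0}, {"grip": 0, "linear": [0, 0, 0], "twist": 0}, {"grip": 0, "linear": [0, 0, 0], "twist": 0}, {"grip": 0, "linear": [0, 0, 0], "twist": 0}])

```text
clock: 2.65
eef_pos: [0.633, -0.2816, 0.0062]
tool_rot: [-0.536, 0.457, -0.461, 0.539]
ft_force: [-0.1, -0.3, -0.4]
grip_width: 0.0856
```

```bash
python3 -c "
from h import *
o=bot.get_obs();st(o);go(o,[.6317,-.2815,.003],98.8)"
```

```text
t 2.65 pos [ 0.633  -0.2816  0.0062] q [-0.536  0.457 -0.461  0.539] F [-0.1 -0.3 -0.4] w 0.0856 j [-0.42  0.77  0.26  1.06  0.    0.99]
[[0.157, 0.007, 0.988], [-0.988, -0.001, 0.157], [0.002, -1.0, 0.007]]
tilt [ 0.0018 -1.      0.007 ] cur az 99.06 shift/0.2 [-0.002  0.016 -0.006] twist 0.0023
```

move_arm(increments=[{"grip": 0.3, "linear": [0, 0.01, -0.004], "twist": 0}, {"grip": 0.6, "linear": [0, 0, 0], "twist": 0}, {"grip": 1, "linear": [0, 0, 0], "twist": 0}, {"grip": 1, "linear": [0, 0, 0], "twist": 0}, {"grip": 1, "linear": [0, 0, 0], "twist": 0}])

```text
clock: 3.15
eef_pos: [0.6325, -0.2819, 0.0044]
tool_rot: [-0.536, 0.457, -0.461, 0.539]
ft_force: [1.0, 0.8, -0.2]
grip_width: 0.0164
```

move_arm(increments=[{"grip": 1, "linear": [0, 0, 0], "twist": 0}, {"grip": 1, "linear": [0, 0, 0], "twist": 0}, {"grip": 1, "linear": [0, 0, 0], "twist": 0}, {"grip": 1, "linear": [0, 0, 0], "twist": 0}, {"grip": 1, "linear": [0, 0, 0], "twist": 0}])

```text
clock: 3.65
eef_pos: [0.6324, -0.2818, 0.0042]
tool_rot: [-0.536, 0.457, -0.461, 0.539]
ft_force: [0.0, -0.8, -0.7]
grip_width: 0.0164
```

Gripped, opening 16.4 mm. Now I'll lift.

move_arm(increments=[{"grip": 1, "linear": [0, -0.1, 0], "twist": 0}, {"grip": 1, "linear": [0, -0.15, 0], "twist": 0}, {"grip": 1, "linear": [0, -0.15, 0], "twist": 0}, {"grip": 1, "linear": [0, 0, 0], "twist": 0}, {"grip": 1, "linear": [0, 0, 0], "twist": 0}])

```text
clock: 4.15
eef_pos: [0.6299, -0.2809, 0.0837]
tool_rot: [-0.537, 0.459, -0.459, 0.539]
ft_force: [-0.2, 0.8, -0.9]
grip_width: 0.0166
```

```bash
python3 - <<'E'
from h import *
o=bot.get_obs(); st(o); im,d=bot.camera("wrist"); W=world("wrist",d,o); cv2.imwrite("pics/w2.png",im)
hsv=cv2.cvtColor(im,cv2.COLOR_BGR2HSV)
m=(hsv[...,0]>10)&(hsv[...,0]<28)&(hsv[...,1]>70)&(hsv[...,2]>80)&(d>.03)&(W[...,2]>.055)
P=W[m]; print(len(P),P.min(0).round(4),P.max(0).round(4)); s=P@np.array([-np.sin(np.radians(8.8)),np.cos(np.radians(8.8)),0])
A=np.c_[s,np.ones(len(s))];print("z vs s",np.linalg.lstsq(A,P[:,2],rcond=None)[0],"s",s.min(),s.max()); print(cv2.minAreaRect((P[:,:2]*1000).astype(np.float32)))
go(o,[.549,-.165,.085],101.6)
E
```

```text
t 4.15 pos [ 0.6299 -0.2809  0.0837] q [-0.537  0.459 -0.459  0.539] F [-0.2  0.8 -0.9] w 0.0166 j [-0.42  0.7   0.35  1.22  0.    0.99]
[[0.157, 0.002, 0.988], [-0.988, 0.002, 0.157], [-0.001, -1.0, 0.002]]
22728 [ 0.604  -0.3334  0.0879] [ 0.6469 -0.1697  0.1596]
z vs s [0.00254806 0.09920268] s -0.42689261697333175 -0.2627793494696901
((625.2979125976562, -252.14573669433594), (18.588651657104492, 164.10459899902344), 8.848736763000488)
tilt [-0.0013 -1.      0.0023] cur az 99.06 shift/0.2 [-0.636 -0.007 -0.308] twist -0.0222
```

View pics/w2.png

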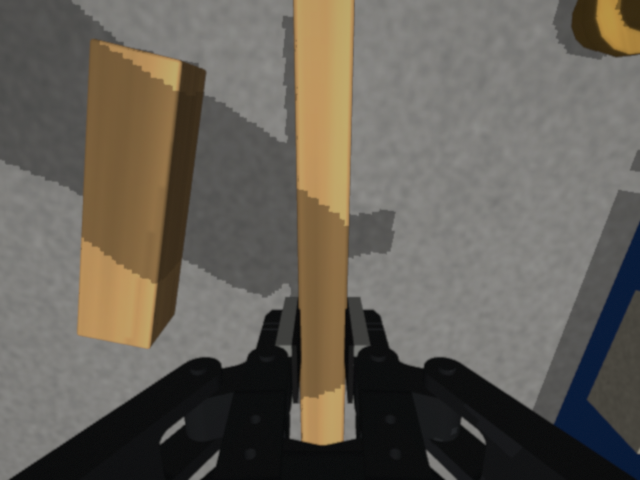

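The wrist view shows the stick held level and centred between the pads, with its centre about 5.5 mm above the TCP. I'll move to the pre-insert pose.

move_arm(increments=[{"grip": 1, "linear": [-0.16, 0, -0.077], "twist": 0}, {"grip": 1, "linear": [-0.16, 0, -0.077], "twist": 0}, {"grip": 1, "linear": [-0.16, 0, -0.077], "twist": 0}, {"grip": 1, "linear": [-0.1, 0, -0.05], "twist": -0.02}, {"grip": 1, "linear": [0, 0, 0], "twist": 0}])

```text
clock: 4.7
eef_pos: [0.5497, -0.1717, 0.0751]
tool_rot: [0.547, -0.452, 0.445, -0.546]
ft_force: [-0.3, 0.1, -0.1]
grip_width: 0.0162
```

```bash
python3 -c "
from h import *
o=bot.get_obs();st(o);go(o,[.548,-.163,.068],101.8)"
```

```text
t 4.7 pos [ 0.5497 -0.1717  0.0751] q [ 0.547 -0.452  0.445 -0.546] F [-0.3  0.1 -0.1] w 0.0162 j [-0.3   0.5  -0.03  1.05  0.    1.07]
[[0.196, -0.008, 0.981], [-0.981, 0.005, 0.196], [-0.006, -1.0, -0.007]]
tilt [-0.0063 -1.     -0.0068] cur az 101.3 shift/0.2 [-0.044  0.036  0.001] twist -0.0044
```

move_arm(increments=[{"grip": 1, "linear": [-0.02, 0.034, 0], "twist": -0.004}, {"grip": 1, "linear": [0, 0, 0], "twist": 0}, {"grip": 1, "linear": [0, 0, 0], "twist": 0}, {"grip": 1, "linear": [0, 0, 0], "twist": 0}, {"grip": 1, "linear": [0, 0, 0], "twist": 0}])

```text
clock: 5.2
eef_pos: [0.5498, -0.1695, 0.0653]
tool_rot: [0.549, -0.45, 0.443, -0.547]
ft_force: [0.1, -0.4, 0.2]
grip_width: 0.0162
```

```bash
cat > rel.py <<'E'
from h import *
from scipy.optimize import least_squares
import sys
tag=sys.argv[1]; o=bot.get_obs(); st(o); tiles=[]
for n in("wrist","side","scene"):
    o=bot.get_obs(); im,D=bot.camera(n); W=world(n,D,o); hsv=cv2.cvtColor(im,cv2.COLOR_BGR2HSV); ok=D>.03
    q=(np.hypot(W[...,0]-.506,W[...,1]-.031)<.055)&(W[...,2]>.078)&(W[...,2]<.112)&(hsv[...,1]<60)&ok
    P=W[q]; az=np.radians(101.6)
    if len(P)>80:
        f=lambda p:np.hypot((P[:,:2]@np.array([np.sin(p[2]),-np.cos(p[2])]))-p[0],P[:,2]-p[1])-.030
        z=least_squares(f,[.505,.075,az],loss="soft_l1",f_scale=.001); az=z.x[2]
        a=np.array([np.cos(az),np.sin(az)]);b=np.array([a[1],-a[0]]);s=P[:,:2]@a;g=abs(z.fun)<.003
        s0=np.percentile(s[g],1);print(n,"pipe lat,z",z.x[:2].round(4),"az",np.degrees(az).round(2),"s",s0.round(4),s[g].max().round(4),len(P),"mouth",(a*s0+b*z.x[0]).round(4))
    az=np.radians(101.6);a=np.array([np.cos(az),np.sin(az)]);b=np.array([a[1],-a[0]])
    rel=W[...,:2]-o["eef_pos"][:2]; S=rel@a; L=rel@b
    m=(hsv[...,0]>10)&(hsv[...,0]<28)&(hsv[...,1]>70)&(hsv[...,2]>80)&ok&(abs(L)<.02)&(S>.02)&(S<.14)&(abs(W[...,2]-o["eef_pos"][2]-.0145)<.005)
    Q=W[m]
    if len(Q)>60:
        r=cv2.minAreaRect((Q[:,:2]*1000).astype(np.float32)); print(n,"stick",len(Q),"top z",np.median(Q[:,2]).round(4),"S max",S[m].max().round(4),"rect",np.round(r[0],1),np.round(r[1],1),round(r[2],2),"lat wrt tcp",np.median(L[m]).round(4),"abs lat",np.median(Q[:,:2]@b).round(4))
    cv2.imwrite(f"pics/{tag}_{n}.png",im)
    if n!="wrist":
        K=bot.camera_params(n); p=cv2.projectPoints(np.array([[.53,-.05,.07]]),K["rvec"],K["tvec"],K["camera_matrix"],None)[0].ravel().astype(int)
        x,y=max(p[0]-66,0),max(p[1]-60,0); tiles.append(cv2.resize(im[y:y+120,x:x+133],(400,360),interpolation=2))
    else: tiles.insert(0,cv2.resize(im,(400,300)))
c=np.zeros((360,800,3),np.uint8); c[:,:400]=tiles[1]; c[:,400:]=tiles[2]; cv2.imwrite(f"pics/{tag}.png",c)
E
python3 rel.py a1
```

```text
t 5.2 pos [ 0.5498 -0.1695  0.0653] q [ 0.549 -0.45   0.443 -0.547] F [ 0.1 -0.4  0.2] w 0.0162 j [-0.3   0.51 -0.04  1.02  0.    1.07]
[[0.201, -0.009, 0.979], [-0.979, 0.004, 0.202], [-0.006, -1.0, -0.008]]
wrist stick 15813 top z 0.0804 S max 0.111 rect [ 536.9 -105.3] [18. 91.] 11.47 lat wrt tcp 0.0004 abs lat 0.5049
side pipe lat,z [0.5039 0.0745] az 101.1 s -0.1039 -0.0315 606 mouth [ 0.5144 -0.0049]
side stick 79 top z 0.0791 S max 0.1216 rect [ 533.1 -100.9] [ 14.4 101.4] 14.1 lat wrt tcp -0.0033 abs lat 0.5011
scene pipe lat,z [0.5065 0.0747] az 101.6 s -0.1054 -0.0355 766 mouth [ 0.5173 -0.0014]
scene stick 280 top z 0.0789 S max 0.121 rect [538.5 -99.4] [ 20.7 100.7] 13.24 lat wrt tcp 0.0035 abs lat 0.5079
```

View pics/a1.png

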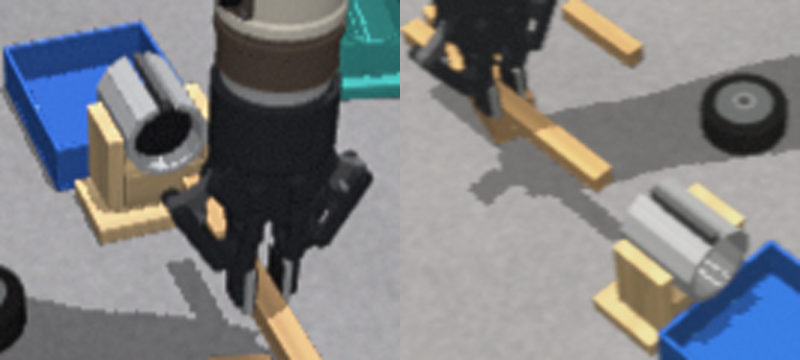

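The stick axis and pipe axis agree laterally to about 1 mm (0.5047 against 0.5047). The stick is about 4 mm low and its tip is about 50 mm before the mouth. I'll raise it 2 mm and advance.

move_arm(increments=[{"grip": 1, "linear": [-0.06, -0.012, 0], "twist": 0}, {"grip": 1, "linear": [-0.08, 0, 0], "twist": 0}, {"grip": 1, "linear": [-0.06, 0, 0], "twist": 0}, {"grip": 1, "linear": [0, 0, 0], "twist": 0}, {"grip": 1, "linear": [0, 0, 0], "twist": 0}])

```text
clock: 5.85
eef_pos: [0.5408, -0.1257, 0.0689]
tool_rot: [0.549, -0.45, 0.443, -0.548]
ft_force: [0.4, -0.6, -1.0]
grip_width: 0.0163
```

```bash
python3 -c "
from h import *
o=bot.get_obs();st(o)
a=np.array([-.2,.98,0]);m=np.array([.5158,-.003,.067])
print('tip s',(o['eef_pos']-m)@a+.12,'lat',(o['eef_pos']-m)@[.98,.2,0])
go(o,m+a*(.000-.12),101.6);go(o,m+a*(.085-.12),101.6)"
```

```text
t 5.85 pos [ 0.5408 -0.1257  0.0689] q [ 0.549 -0.45   0.443 -0.548] F [ 0.4 -0.6 -1. ] w 0.0163 j [-0.23  0.48 -0.1   1.01  0.    1.14]
[[0.203, -0.009, 0.979], [-0.979, 0.005, 0.203], [-0.007, -1.0, -0.007]]
tip s -0.005224115408038688 lat -5.012488520378803e-05
tilt [-0.0065 -1.     -0.0074] cur az 101.71 shift/0.2 [-0.026  0.01   0.   ] twist 0.001
tilt [-0.0065 -1.     -0.0074] cur az 101.71 shift/0.2 [-0.451  0.012  0.002] twist 0.001
```

move_arm(increments=[{"grip": 1, "linear": [-0.04, 0.006, 0], "twist": 0}, {"grip": 1, "linear": [-0.04, 0, 0], "twist": 0}, {"grip": 1, "linear": [-0.04, 0, 0], "twist": 0}, {"grip": 1, "linear": [-0.04, 0, 0], "twist": 0}, {"grip": 1, "linear": [-0.04, 0, 0], "twist": 0}])

```text
clock: 6.35
eef_pos: [0.5338, -0.0888, 0.0688]
tool_rot: [0.55, -0.448, 0.447, -0.545]
ft_force: [-0.9, -6.3, 0.8]
grip_width: 0.0161
```

```bash
cat > s.py <<'E'
from h import *
o=bot.get_obs();st(o)
a=np.array([-.2,.98,0]);m=np.array([.5158,-.003,.067])
print('tip s',(o['eef_pos']-m)@a+.12,'lat',(o['eef_pos']-m)@[.98,.2,0])
go(o,m+a*(.085-.12),101.6)
E
python3 s.py
```

```text
t 6.35 pos [ 0.5338 -0.0888  0.0688] q [ 0.55  -0.448  0.447 -0.545] F [-0.9 -6.3  0.8] w 0.0161 j [-0.16  0.45 -0.14  0.98 -0.01  1.21]
[[0.2, -0.005, 0.98], [-0.98, -0.005, 0.2], [0.004, -1.0, -0.006]]
tip s 0.032300919225215954 lat 0.00043087986840004464
tilt [ 0.0043 -1.     -0.0061] cur az 101.52 shift/0.2 [-0.263  0.008 -0.002] twist -0.0007
```

The tip is at 32 mm and the force is 6 N, so it's pushing the plug. I'll carry on.

move_arm(increments=[{"grip": 1, "linear": [-0.05, 0.004, -0.001], "twist": 0}, {"grip": 1, "linear": [-0.05, 0, 0], "twist": 0}, {"grip": 1, "linear": [-0.05, 0, 0], "twist": 0}, {"grip": 1, "linear": [-0.05, 0, 0], "twist": 0}, {"grip": 1, "linear": [-0.05, 0, 0], "twist": 0}])

```text
clock: 6.85
eef_pos: [0.5244, -0.0448, 0.0699]
tool_rot: [0.552, -0.444, 0.453, -0.54]
ft_force: [0.1, 0.0, -1.8]
grip_width: 0.0163
```

```bash
python3 s.py
```

```text
t 6.85 pos [ 0.5244 -0.0448  0.0699] q [ 0.552 -0.444  0.453 -0.54 ] F [ 0.1  0.  -1.8] w 0.0163 j [-0.07  0.42 -0.19  0.96 -0.02  1.3 ]
[[0.195, -0.001, 0.981], [-0.981, -0.021, 0.194], [0.021, -1.0, -0.005]]
tip s 0.07736872455558133 lat 4.4207445200954036e-05
tilt [ 0.0207 -0.9998 -0.005 ] cur az 101.22 shift/0.2 [-0.038  0.014 -0.   ] twist -0.0033
```

move_arm(increments=[{"grip": 1, "linear": [-0.03, 0.01, 0], "twist": -0.002}, {"grip": 1, "linear": [0, 0, 0], "twist": 0}, {"grip": 1, "linear": [0, 0, 0], "twist": 0}, {"grip": 1, "linear": [0, 0, 0], "twist": 0}, {"grip": 1, "linear": [0, 0, 0], "twist": 0}])

```text
clock: 7.35
eef_pos: [0.5221, -0.0358, 0.0669]
tool_rot: [0.554, -0.443, 0.45, -0.542]
ft_force: [0.1, -0.1, -1.4]
grip_width: 0.0167
```

```bash
python3 s.py; python3 - <<'E'
from h import *
im,d=bot.camera("scene");W=world("scene",d);t=im[220:350,270:410]
cv2.imwrite("pics/b1.png",cv2.resize(t,None,fx=5,fy=4.5,interpolation=2))
k=(im.max(-1)<60)&(d>.1)&(np.hypot(W[...,0]-.4825,W[...,1]-.129)<.08)&(W[...,2]<.1)
P=W[k];print(len(P),P.mean(0).round(3) if len(P) else "",P[:,2].min(),P[:,2].max())
E
```

```text
t 7.35 pos [ 0.5221 -0.0358  0.0669] q [ 0.554 -0.443  0.45  -0.542] F [ 0.1 -0.1 -1.4] w 0.0167 j [-0.06  0.42 -0.2   0.96 -0.02  1.31]
[[0.202, -0.003, 0.979], [-0.979, -0.019, 0.202], [0.018, -1.0, -0.006]]
tip s 0.08662293609519803 lat -0.0003449979311885213
tilt [ 0.018  -0.9998 -0.0064] cur az 101.63 shift/0.2 [ 0.008 -0.     0.002] twist 0.0003
385 [0.498 0.11  0.03 ] 0.006754203136520467 0.0372772957355543
```

View pics/b1.png

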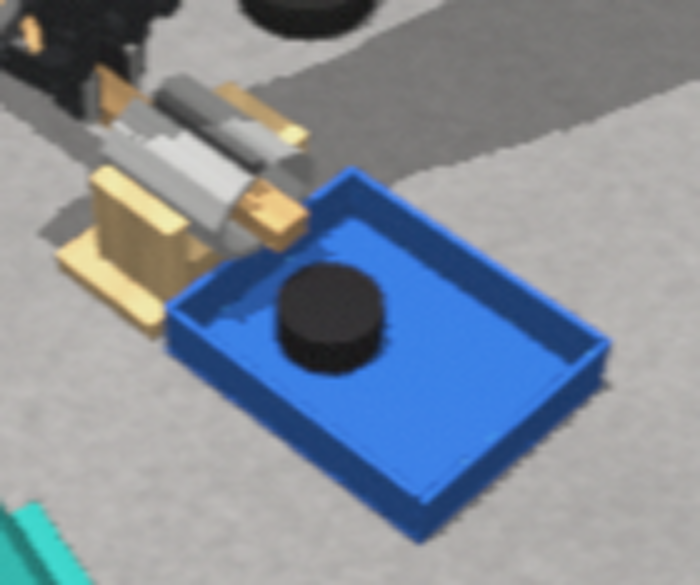

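The plug is flat in the tray at crop pixel (330,320), with the stick tip showing beyond the pipe. I'll draw the stick out.

move_arm(increments=[{"grip": 1, "linear": [0.1, 0, 0], "twist": 0}, {"grip": 1, "linear": [0.15, 0, 0], "twist": 0}, {"grip": 1, "linear": [0.15, 0, 0], "twist": 0}, {"grip": 1, "linear": [0.15, 0, 0], "twist": 0}, {"grip": 1, "linear": [0.15, 0, 0], "twist": 0}])

```text
clock: 7.9
eef_pos: [0.5511, -0.1743, 0.0691]
tool_rot: [0.555, -0.442, 0.448, -0.544]
ft_force: [0.6, -0.5, -0.0]
grip_width: 0.0163
```

```bash
python3 s.py; python3 -c "
from h import *
go(bot.get_obs(),[.640,-.282,.085],98.8)"
```

```text
t 7.9 pos [ 0.5511 -0.1743  0.0691] q [ 0.555 -0.442  0.448 -0.544] F [ 0.6 -0.5 -0. ] w 0.0163 j [-0.3   0.51 -0.04  1.02 -0.02  1.06]
[[0.208, -0.004, 0.978], [-0.978, -0.017, 0.208], [0.016, -1.0, -0.007]]
tip s -0.05489544231119062 lat 0.0003094116619949123
tilt [ 0.0162 -0.9998 -0.007 ] cur az 101.99 shift/0.2 [-0.699 -0.001  0.004] twist 0.0034
tilt [ 0.0162 -0.9998 -0.007 ] cur az 101.99 shift/0.2 [ 0.62  -0.072  0.323] twist 0.0278
```

move_arm(increments=[{"grip": 1, "linear": [0.14, -0.03, 0.08], "twist": 0}, {"grip": 1, "linear": [0.16, -0.02, 0.08], "twist": 0}, {"grip": 1, "linear": [0.16, -0.01, 0.08], "twist": 0}, {"grip": 1, "linear": [0.14, 0, 0.08], "twist": 0.02}, {"grip": 1, "linear": [0, 0, 0], "twist": 0}])

```text
clock: 8.4
eef_pos: [0.6397, -0.2889, 0.0813]
tool_rot: [0.544, -0.456, 0.461, -0.532]
ft_force: [-0.5, 0.6, -0.3]
grip_width: 0.0163
```

```bash
python3 rel.py a2 | grep -v pipe; python3 -c "
from h import *
go(bot.get_obs(),[.636,-.282,.005],98.8)"
```

```text
t 8.4 pos [ 0.6397 -0.2889  0.0813] q [ 0.544 -0.456  0.461 -0.532] F [-0.5  0.6 -0.3] w 0.0163 j [-0.42  0.73  0.39  1.23 -0.02  0.99]
[[0.159, -0.004, 0.987], [-0.987, -0.018, 0.159], [0.017, -1.0, -0.007]]
wrist stick 15818 top z 0.0948 S max 0.1115 rect [ 629.5 -224.2] [18.  91.7] 9.08 lat wrt tcp 0.0033 abs lat 0.5718
side stick 117 top z 0.0935 S max 0.1204 rect [ 625.1 -203.2] [17.7 70.8] 12.06 lat wrt tcp 0.0029 abs lat 0.5704
scene stick 230 top z 0.0934 S max 0.1204 rect [ 628.6 -215.5] [18.6 99.3] 8.3 lat wrt tcp 0.0057 abs lat 0.5726
tilt [ 0.0139 -0.9999 -0.0103] cur az 99.36 shift/0.2 [-0.02   0.382  0.001] twist 0.0049
```

move_arm(increments=[{"grip": 1, "linear": [-0.02, 0.12, 0], "twist": 0}, {"grip": 1, "linear": [0, 0.12, 0], "twist": 0}, {"grip": 1, "linear": [0, 0.08, 0], "twist": 0}, {"grip": 1, "linear": [0, 0, 0], "twist": 0}, {"grip": 1, "linear": [0, 0, 0], "twist": 0}])

```text
clock: 9.05
eef_pos: [0.6332, -0.2762, 0.0186]
tool_rot: [0.546, -0.455, 0.457, -0.535]
ft_force: [0.9, -0.7, -0.2]
grip_width: 0.0164
```

move_arm(increments=[{"grip": 1, "linear": [0, 0.035, 0], "twist": 0}, {"grip": 1, "linear": [0, 0.01, 0], "twist": 0}, {"grip": 1, "linear": [0, 0, 0], "twist": 0}, {"grip": 1, "linear": [0, 0, 0], "twist": 0}, {"grip": 1, "linear": [0, 0, 0], "twist": 0}])

```text
clock: 9.55
eef_pos: [0.6351, -0.276, 0.0134]
tool_rot: [0.546, -0.453, 0.458, -0.536]
ft_force: [0.3, 0.4, -0.2]
grip_width: 0.0164
```

move_arm(increments=[{"grip": 1, "linear": [0, 0.025, 0], "twist": 0}, {"grip": 1, "linear": [0, 0.01, 0], "twist": 0}, {"grip": 1, "linear": [0, 0, 0], "twist": 0}, {"grip": 1, "linear": [0, 0, 0], "twist": 0}, {"grip": 1, "linear": [0, 0, 0], "twist": 0}])

```text
clock: 10.05
eef_pos: [0.6352, -0.2766, 0.006]
tool_rot: [0.546, -0.453, 0.459, -0.536]
ft_force: [-0.3, 0.7, -0.5]
grip_width: 0.0158
```

move_arm(increments=[{"grip": 0.7, "linear": [0, 0, 0], "twist": 0}, {"grip": 0.5, "linear": [0, 0, 0], "twist": 0}, {"grip": 0.2, "linear": [0, 0, 0], "twist": 0}, {"grip": 0, "linear": [0, 0, 0], "twist": 0}, {"grip": 0, "linear": [0, 0, 0], "twist": 0}])

```text
clock: 10.55
eef_pos: [0.6358, -0.2768, 0.0067]
tool_rot: [0.546, -0.452, 0.459, -0.536]
ft_force: [-0.8, 0.0, -0.3]
grip_width: 0.0817
```

move_arm(increments=[{"grip": 0, "linear": [0, 0, 0], "twist": 0}, {"grip": 0, "linear": [0, 0, 0], "twist": 0}, {"grip": 0, "linear": [0, -0.05, 0], "twist": 0}, {"grip": 0, "linear": [0, -0.15, 0], "twist": 0}, {"grip": 0, "linear": [0, -0.2, 0], "twist": 0}])

```text
clock: 11.05
eef_pos: [0.631, -0.2734, 0.0817]
tool_rot: [0.547, -0.457, 0.454, -0.534]
ft_force: [0.9, -0.4, -0.6]
grip_width: 0.0855
```

move_arm(increments=[{"grip": 0, "linear": [0, -0.2, 0], "twist": 0}, {"grip": 0, "linear": [0, -0.1, 0], "twist": 0}, {"grip": 0, "linear": [0, 0, 0], "twist": 0}, {"grip": 0, "linear": [0, 0, 0], "twist": 0}, {"grip": 0, "linear": [0, 0, 0], "twist": 0}])

```text
clock: 11.55
eef_pos: [0.635, -0.2739, 0.1533]
tool_rot: [0.546, -0.453, 0.459, -0.536]
ft_force: [0.2, -0.2, -0.2]
grip_width: 0.0854
```

```bash
python3 - <<'E'
from h import *
o=bot.get_obs(); st(o)
for n in("wrist","scene"):
    o=bot.get_obs(); im,d=bot.camera(n); W=world(n,d,o); cv2.imwrite(f"pics/end_{n}.png",im)
    hsv=cv2.cvtColor(im,cv2.COLOR_BGR2HSV)
    m=(hsv[...,0]>10)&(hsv[...,0]<28)&(hsv[...,1]>70)&(hsv[...,2]>80)&(d>.03)&(abs(W[...,2]-.018)<.008)&(np.hypot(W[...,0]-.635,W[...,1]+.28)<.2)
    k,l,s,c=cv2.connectedComponentsWithStats(m.astype(np.uint8))
    for i in range(1,k):
        if s[i,4]>300:
            P=W[l==i];print(n,s[i],"z med/5/95",np.percentile(P[:,2],[50,5,95]).round(4),cv2.minAreaRect((P[:,:2]*1000).astype(np.float32)))
E
```

```text
t 11.55 pos [ 0.635  -0.2739  0.1533] q [ 0.546 -0.453  0.459 -0.536] F [ 0.2 -0.2 -0.2] w 0.0854 j [-0.4   0.67  0.47  1.37 -0.02  1.  ]
[[0.169, -0.003, 0.986], [-0.985, -0.016, 0.169], [0.015, -1.0, -0.006]]
wrist [ 310   48   28  316 7705] z med/5/95 [0.0187 0.0175 0.0199] ((635.44677734375, -276.84356689453125), (18.01261329650879, 240.5771026611328), 9.691773414611816)
scene [176 189  58  54 548] z med/5/95 [0.0166 0.0121 0.0194] ((637.4295043945312, -275.0074768066406), (19.614194869995117, 241.9124298095703), 9.597148895263672)
```

View pics/end_scene.png

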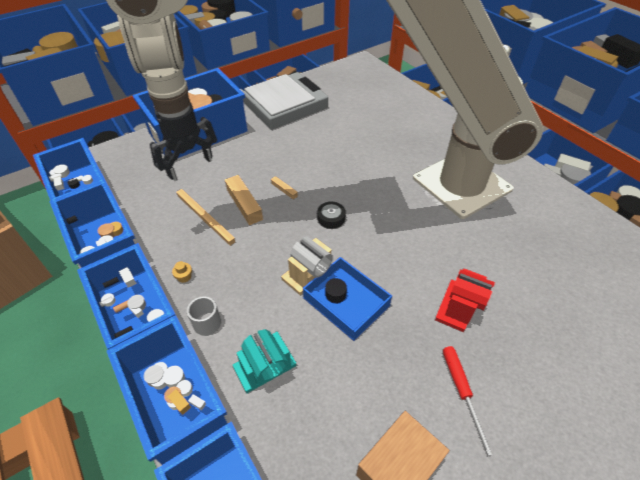

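The plug is in the tray at (336,291), the stick lies flat on the bench at (206,216) with its top at 18 mm, and the gripper is well clear above it. I'll hand the job in.

```bash
python3 -c "
from h import *
print(bot.job_done())"
```

```text
the job is handed in; nothing more can be done
None
```

The plug is out of the pipe and lying in the blue tray, and the stick is drawn out and flat on the bench. I handed the job in at about 12 s of the 53 s allowed.

- **What I did:** I gripped the stick at its middle, lined it up with the bore to about 1 mm and pushed the plug out. The highest wrist force I read was about 6 N, read only at the end of each move. I then drew the stick straight back and laid it about where it had been.
- **Last checks:** The scene picture shows the plug on the tray floor. The wrist camera put the top of the stick at 18 to 19 mm along its length, with its outline at 240 x 18 mm, so it lies flat. The gripper was open, about 15 cm above the bench, with no force on it.
- **Disagreements:** The scene and side cameras differed by about 3 mm sideways. The finger opening read 16.4 mm on the 18 mm stick. The tool ended up tilted about 1° after the push. None of these affected the result.

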